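# Free the pop-up socket tower and pull it up until it locks

### The job

The sugar canister (navy-blue lid and bands) has been left standing on the closed pop-up socket tower of the kitchen worktop. Set it down gently, upright, in the wooden tray beside the coffee canister; then pull the tower up by its black cap until its red lock button clicks out and let go, so that the tower stays up by itself. Leave the coffee canister and the salt and pepper shakers where they are.

Things in the scene. Friction and masses are not known exactly. Their poses are not given: they have to be found in the camera images.
- popup: Fixed steel collar of the pop-up socket tower, a disc 80 mm across and 8 mm high let into the worktop; origin at its centre on the worktop, z up, x towards the side where the lock button comes out. The tower slides straight up out of it.
- cap_top (a point): Centre of the flat top of the tower's black round cap. The cap is a cylinder 50 mm in diameter and 26 mm high, to be gripped round its side from above; with the tower closed its top is 36 mm and its underside 10 mm above the worktop. Below the cap is an aluminium column 44 mm in diameter, with white socket faces, hidden in the worktop while closed.
- tower (a joint): How far the tower is pulled up, in m: 0 closed, mechanical stop at about 0.138. Pulling it up takes 7 to 10 N. Nothing holds it on the way: let go below about 0.130 it slides down again. At about 0.130 the lock button springs out; when released the tower then settles with the button on the collar at about 0.130.
- lock_button (a joint): Spring lock button low in the column: about 0 while it is held in by the collar's sleeve, about 0.006 when it has clicked out. It works by itself; it is not to be pressed.
- button_face (a point): Centre of the round outer face of the red lock button (12 mm in diameter), 152 mm below cap_top and 22 mm (held in) to 28 mm (out) from the tower's axis; under the worktop while the tower is closed, just above the collar when it is locked.
- sugar: Loose sugar canister, ivory with navy-blue lid and bands: upright cylinder 54 mm in diameter, 95 mm high, with a thin wire handle up to 108 mm; about 0.2 to 0.45 kg; origin at the centre of its underside, z up. It starts on top of the tower's cap.
- coffee: Coffee canister, same shape and size, with brown lid and bands; it stands at one end of the tray and stays there. Origin at the centre of its underside.
- tray: Fixed open tray of light wood, 120 mm (its x) by 210 mm (its y), 18 mm high, walls and floor 6 mm thick; origin at the centre of its underside, z up. The coffee canister stands near y = +50 mm in its frame, the other end (y = -50 mm) is free.
- tray_in (a point): Centre of the tray's inner floor, 6 mm above the worktop, axes as the tray's.
- salt: Salt shaker, ivory with steel top, 39 mm in diameter, 70 mm high, standing about 12 cm from the tower. Bystander; origin under its centre.
- pepper: Pepper shaker, dark with steel top, 39 mm in diameter, 70 mm high, standing near the tray. Bystander; origin under its centre.
There are look-alikes about, which are no part of the job. Leave any green or pink look-alike of the sugar alone.

How it is judged:
By the outcome, as a careful person would: the job done as asked, in the order asked, and still so for the second after the job is handed in, with the robot touching nothing.
It also fails if it takes over 61 s, if anything falls off the work surface, if the arm or the gripper's body presses on something with over 40 N, if the wrist force passes 120 N, or if a joint passes its speed limit or range.

### The arm

A 6-joint arm with a two-finger parallel gripper is mounted at the origin on the work surface. World frame = base frame: x ahead of the robot, y to its left, z up, the work surface at z = 0. Lengths are in m, angles in degrees, forces in N, time in s.
With the tool pointing down it reaches from about 0.15 to 0.775 m from the base axis. Payload 6.1 kg.
Tool frame: the origin (TCP) lies midway between the tips of the shut fingers; the grasp point (between the pads) lies r.tcp_to_grasp behind it (r.tcp_to_grasp is the distance from the TCP to the grasp point, in m); z points along the fingers, y is the line along which they close (so a half turn about z gives the same grasp; the last joint's range is limited). The gripper opens to 85 mm and grips with 20 to 120 N. Pads are 22 mm wide; open, the fingers measure 114 mm over their backs; the gripper's body (76 mm by 85 mm) begins 54 mm behind the grasp point. The pads swing forward as they close: fully open they stand 13 mm farther back than shut.
Start: joints at [70.818, 7.208, -2.269, 80.523, 0, 90], TCP at [0.172, 0.496, 0.231] pointing down, gripper open.
Joint ranges: [-155.77, 155.77], [-54.66, 111.73], [-72.52, 77.12], [-102.08, 115.82], [-83.92, 84.16], [-180, 180]. Speed limits (degrees/s): [136.94, 136.94, 172.46, 180, 180, 180].

### API

Orientations are given as a 3x3 rotation matrix whose columns are the frame's x, y, z axes.
In Python, from bench import r gives the robot as it stands. Calls block until the motion is done:
- r.reach(position, orientation): joint-space move of the TCP to a pose.
- r.move_linear(position, attitude=None, rate=0.15, contact_N=None): straight line of the TCP; attitude=None keeps the orientation; rate is the mean speed in m/s. With contact_N (N) it stops when the force on the tool has changed by that much, and returns True; else False.
- r.goto_joints(angles): joint-space move.
- r.gripper_to(opening, squeeze=None): finger opening in m; squeeze is the grip in N (None keeps the last); returns when the fingers have stopped.
- r.wait(seconds).
- r.solve_ik(position, orientation): joint angles nearest the present ones, or None.
- r.read_state(): the state.
- r.grab_frame(name): name is "scene" or "top" or "wrist"; returns a dict with "color" (420x560x3 uint8, red, green, blue), "range_z" (420x560 float32, m along the optical axis (not along the pixel's ray), 0 where there is no reading), "mtx" (3x3 intrinsics, pixels), "rvec" (rotation vector, rad) and "tvec" (3), from world to camera coordinates, as OpenCV has them. Camera axes: x right, y down, z forward; pixel columns grow to the right and rows downward; lengths in m; the calibration is good to about 2 mm. A picture is of the moment at which its call begins.
A pose or a line that the arm cannot do raises r.MotionError and nothing moves.
- r.close_job(): hands the job in; it is judged then, once.
The state is a dict: "time": time; "qpos": joint angles; "dq": joint speeds; "joint_efforts": joint torques, N m; "tcp_pos": TCP position; "tool_rot": TCP orientation; "ft_force": force on the tool from outside, world axes, zero at the start; "ft_torque": the same for the moment, N m; "opening": finger opening in m; "finger_force": force on a finger pad.
Only numpy, scipy, OpenCV 4.12 (cv2) and the standard library are available. Lean on these libraries where they do the work, as an engineer would, in place of code of your own. Each camera call takes 0.05 s, during which the arm holds its last target. There are 200 camera calls.

## Working session

There is one attempt and no reset: what is moved stays moved. The work goes in short steps, each a Python script; the robot and the scene stay as the last script left them, time stands still between calls to the robot, and variables do not carry over. Pictures are saved under pics/ and viewed, at most 10 in all, crops included, and the job is handed in when it is done.

```bash
mkdir -p pics; ls; cat > h.py <<'E'
import numpy as np, cv2
from bench import r
def grab(n):
    f=r.grab_frame(n); f['R']=cv2.Rodrigues(np.array(f['rvec'],float))[0]; f['t']=np.array(f['tvec'],float).ravel(); f['K']=np.array(f['mtx']); return f
def cloud(f):
    z=f['range_z']; v,u=np.indices(z.shape); K=f['K']
    p=np.stack([(u-K[0,2])/K[0,0]*z,(v-K[1,2])/K[1,1]*z,z],-1)
    w=(p-f['t'])@f['R']; w[z==0]=np.nan; return w
def ray(f,u,v,h):
    d=f['R'].T@np.linalg.inv(f['K'])@[u,v,1]; c=-f['R'].T@f['t']; return c+d*(h-c[2])/d[2]
def save(f,n): cv2.imwrite('pics/'+n,f['color'][:,:,::-1])
E
python3 - <<'E'
from h import *
a=grab('top');b=grab('scene')
np.save('top.npy',cloud(a))
import pickle; pickle.dump((a,b),open('f0.pkl','wb'))
save(a,'top0.png');save(b,'scene0.png')
print(-a['R'].T@a['t'],-b['R'].T@b['t'],r.tcp_to_grasp,r.read_state()['time'])
E
```

```text
pics
[ 0.45041864 -0.01828226  0.81777311] [1.05449484 0.2511419  0.71025216] 0.0187 0.1
```

View pics/top0.png

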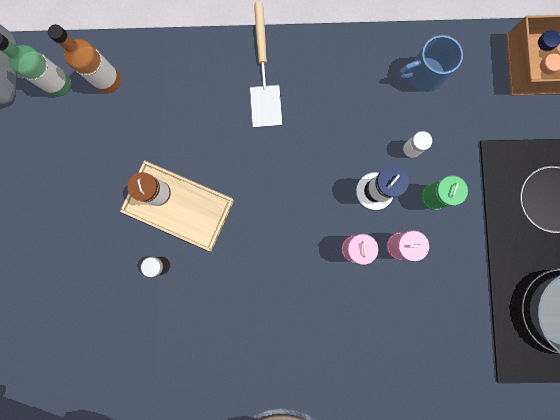

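View pics/scene0.png

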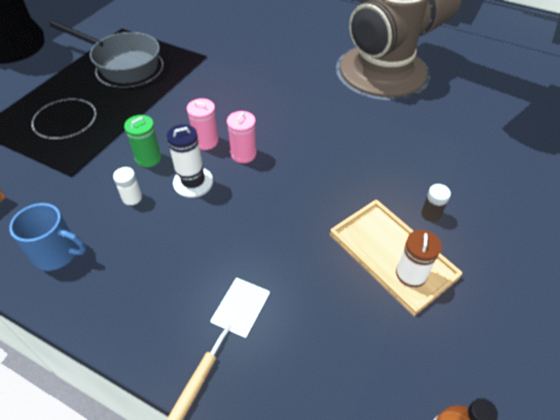

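The top view shows the navy-lidded sugar canister at about (391,181), on the white collar near (375,191). Green (450,192), pink (361,249) and (410,245), and salt (420,143) stand around it. The tray corners are about (147,162), (232,200), (211,249) and (121,210), with coffee at (143,187) and pepper at (151,267).

```bash
python3 - <<'E'
from h import *
import pickle
a,b=pickle.load(open('f0.pkl','rb'))
W=cloud(a); Wb=cloud(b)
def lid(name,u,v,h,win=24):
    for s,(w,f) in {'top':(W,a)}.items():
        m=np.zeros(w.shape[:2],bool); m[v-win:v+win,u-win:u+win]=True
        m&=abs(w[...,2]-h)<.006
        c=max(cv2.findContours(m.astype('uint8'),0,2)[0],key=cv2.contourArea)
        (cu,cv_),rad=cv2.minEnclosingCircle(c)
        zz=np.median(w[m][:,2]); M=cv2.moments(c); p=ray(f,M['m10']/M['m00'],M['m01']/M['m00'],zz)
        print(name,m.sum(),p.round(4),'rad',(rad*(f['t'][2]-zz)/f['K'][0,0]).round(4), 'encl',ray(f,cu,cv_,zz).round(4))
lid('sugar',391,181,.131);lid('coffee',143,187,.101);lid('green',450,192,.095)
lid('pink1',361,249,.095);lid('pink2',410,245,.095);lid('salt',420,143,.07);lid('pepper',151,267,.07)
# other view check: same via world-box
for n,(x,y) in {}.items(): pass
# collar
hsv=cv2.cvtColor(a['color'],cv2.COLOR_RGB2HSV)
m=(hsv[...,1]<40)&(hsv[...,2]>150); m[:,:350]=0;m[:165]=0;m[215:]=0;m[:,400:]=0
m&=W[...,2]<.02
v,u=np.nonzero(m); print('collar extents',len(u),ray(a,u.min(),191,.008),ray(a,u.max(),191,.008),ray(a,375,v.max(),.008))
c=max(cv2.findContours(m.astype('uint8'),0,2)[0],key=cv2.contourArea); 
h=cv2.convexHull(c); (cu,cv_),rad=cv2.minEnclosingCircle(h); print('collar',cu,cv_,ray(a,cu,cv_,.008),rad*.81/a['K'][0,0])
# tray
m=(hsv[...,0]>8)&(hsv[...,0]<28)&(hsv[...,1]>50)&(hsv[...,2]>110); m[:, 245:]=0;m[:150]=0;m[260:]=0
m&=W[...,2]<.03
m=cv2.morphologyEx(m.astype('uint8'),cv2.MORPH_OPEN,np.ones((3,3)))
v,u=np.nonzero(m); box=cv2.minAreaRect(np.c_[u,v].astype(np.float32)); P=[ray(a,*q,.018) for q in cv2.boxPoints(box)]
print('tray',np.mean(P,0),[np.linalg.norm(P[i]-P[i-1]).round(4) for i in range(4)],np.round(P,3).tolist())
# scene view check
hb=cv2.cvtColor(b['color'],cv2.COLOR_RGB2HSV)
for n,(x0,y0) in {'sugar':(.47,-.2),}.items(): 
    sel=(abs(Wb[...,2]-.131)<.005); q=Wb[sel]; print(len(q),np.nanmedian(q,0))
print(np.linalg.inv(np.eye(2))[0,0],a['t'],[ray(a,391,181,.131),ray(a,143,187,.101)])
E
```

```text
sugar 725 [ 0.5634 -0.21    0.1311] rad 0.026 encl [ 0.5631 -0.21    0.1311]
coffee 639 [0.5681 0.2549 0.1006] rad 0.0257 encl [0.5681 0.2551 0.1006]
green 668 [ 0.5499 -0.3305  0.0952] rad 0.0269 encl [ 0.5495 -0.3304  0.0952]
pink1 671 [ 0.443  -0.159   0.0952] rad 0.0265 encl [ 0.4432 -0.1593  0.0952]
pink2 688 [ 0.4476 -0.2528  0.0952] rad 0.0271 encl [ 0.4469 -0.2525  0.0952]
salt 294 [ 0.6535 -0.2884  0.0696] rad 0.0177 encl [ 0.6532 -0.2882  0.0696]
pepper 309 [0.4148 0.2469 0.0689] rad 0.0184 encl [0.4156 0.247  0.0689]
collar extents 457 [ 0.56445514 -0.16654588  0.008     ] [ 0.56302597 -0.24233146  0.008     ] [ 0.52547173 -0.20501098  0.008     ]
collar 374.978271484375 190.7608642578125 [ 0.56421138 -0.20655348  0.008     ] 0.040039184320283285
tray [0.54053078 0.21227108 0.018     ] [np.float64(0.2126), np.float64(0.122), np.float64(0.2154), np.float64(0.1201)] [[0.528, 0.333, 0.018], [0.641, 0.286, 0.018], [0.551, 0.091, 0.018], [0.441, 0.139, 0.018]]
1082 [ 0.55051205 -0.18596404  0.1297378 ]
1.0 [0.00482681 0.53078925 0.76824705] [array([ 0.56408419, -0.207336  ,  0.131     ]), array([0.56660084, 0.25260562, 0.101     ])]
```

All the heights and radii match the given sizes, and the sugar lid (0.563, -0.210) and collar (0.564, -0.207) agree with each other. Next I grasp and lift the sugar.

```bash
cat >> h.py <<'E'
def rot(deg):
    """tool down, closing line at world angle deg; choose half turn nearest present joints"""
    t=np.radians(deg); y=np.array([np.cos(t),np.sin(t),0]); z=np.array([0,0,-1.]); return np.c_[np.cross(y,z),y,z]
def best(p,deg):
    q0=np.array(r.read_state()['qpos']); c=[]
    for d in (deg,deg+180):
        q=r.solve_ik(p,rot(d))
        if q is not None: c.append((np.abs(np.array(q)-q0).max(),d,np.round(q,1)))
    print('ik',c); return rot(min(c,key=lambda k:k[0])[1])
def st(m=''):
    s=r.read_state(); print(m,'t',round(s['time'],2),'tcp',np.round(s['tcp_pos'],4),'F',np.round(s['ft_force'],2),'T',np.round(s['ft_torque'],2),'op',round(s['opening'],4),'ff',s['finger_force']); return s
E
python3 - <<'E'
from h import *
S=np.array([.5635,-.2095])
R=best([*S,.22],52)
r.reach([*S,.22],R); st('above')
c=r.move_linear([*S,.083],rate=.1,contact_N=4); st(f'down {c}')
save(grab('wrist'),'w1.png')
if not c:
    r.gripper_to(.045,squeeze=40); st('grip')
    r.move_linear([*S,.083+.02],rate=.05); st('lift')
    save(grab('scene'),'s1.png')
E
```

```text
ik [(np.float64(91.21159130053884), 52, array([-20.4,  15.6,   6.6,  81. ,   0. ,  17.6])), (np.float64(252.39403710849066), 232, array([ -20.4,   15.6,    6.6,   81. ,    0. , -162.4]))]
above t 2.94 tcp [ 0.5637 -0.2087  0.2201] F [-0.31  0.17 -0.37] T [-0.  0.  0.] op 0.085 ff 0.0
down False t 4.46 tcp [ 0.564  -0.2097  0.0837] F [0.2  0.54 0.8 ] T [ 0.01 -0.01  0.01] op 0.0854 ff 0.0
grip t 4.91 tcp [ 0.5636 -0.2097  0.0835] F [-1.29 -0.09  3.23] T [-0.04  0.25  0.02] op 0.0534 ff 41.90947473049164
lift t 5.46 tcp [ 0.5636 -0.2095  0.1031] F [ 0.1  -0.33 -3.5 ] T [-0.01 -0.04 -0.05] op 0.0531 ff 42.460269927978516
```

View pics/s1.png

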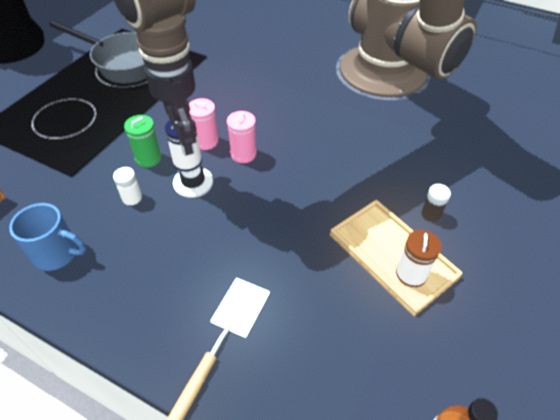

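The picture shows the sugar upright in the fingers at about (185,150), just clear of the cap, and the neighbours haven't moved. The wrist force gives about 0.36 kg. Now I carry it to the tray.

```bash
python3 - <<'E'
from h import *
S=np.array([.5635,-.2095]); D=np.array([.5195,.1670])
r.move_linear([*S,.215],rate=.15)
R=best([*D,.215],-24.8)
r.reach([*D,.215],R); st('over tray')
r.move_linear([*D,.075],rate=.12); st('low')
c=r.move_linear([*D,.0505],rate=.02,contact_N=2); st(f'contact {c}')
f=grab('scene'); save(f,'s2.png')
E
```

```text
ik [(np.float64(115.01364543616765), -24.8, array([ 17.8,   9.5,  -1.7,  78.9,   0. , 132.6])), (np.float64(64.98635456383231), 155.2, array([ 17.8,   9.5,  -1.7,  78.9,   0. , -47.4]))]
over tray t 7.83 tcp [0.5197 0.1664 0.2147] F [-0.57 -0.04 -3.42] T [-0.   -0.01 -0.01] op 0.0532 ff 42.483004331588745
low t 9.14 tcp [0.5201 0.1672 0.0758] F [-0.17 -0.75 -3.19] T [0.02 0.03 0.04] op 0.0529 ff 42.48273968696594
contact True t 10.12 tcp [0.5194 0.1669 0.0535] F [-0.62  0.76  5.12] T [0.02 0.13 0.06] op 0.0533 ff 42.85369277000427
```

View pics/s2.png

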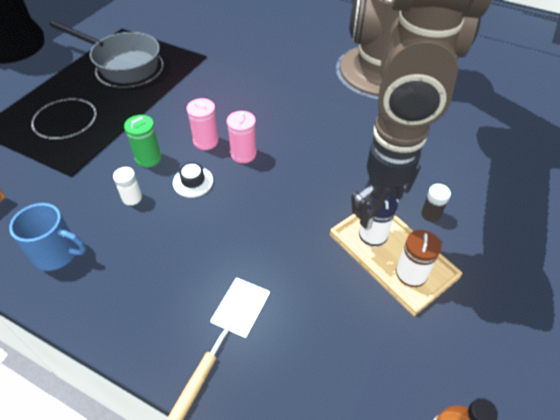

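The sugar stands in the free end of the tray at about (377,225). Contact came at exactly the predicted height of 0.0535. I release, back off, check it and measure the bare cap.

```bash
python3 - <<'E'
from h import *
r.gripper_to(.085); r.wait(.2); p=st('open')['tcp_pos']
r.move_linear([p[0],p[1],.22],rate=.15)
C=np.array([.5640,-.2080])
R=best([*C,.2],52); r.reach([*C-[.0,-.0],.2],R); st('over cap')
a=grab('top'); w=grab('wrist'); save(a,'t3.png'); save(w,'w3.png')
def lid(f,c0,h,rmax,n):
    W=cloud(f); m=(abs(W[...,2]-h)<.005)&(np.hypot(W[...,0]-c0[0],W[...,1]-c0[1])<rmax)
    cs=cv2.findContours(m.astype('uint8'),0,2)[0]
    if not cs: print(n,'none'); return
    c=max(cs,key=cv2.contourArea); (u,v),rad=cv2.minEnclosingCircle(c); zz=np.median(W[m][:,2])
    print(n,m.sum(),ray(f,u,v,zz).round(4),'rad',np.round(rad*abs((f['R']@ray(f,u,v,zz)+f['t'])[2])/f['K'][0,0],4))
lid(a,(.5195,.167),.101,.035,'sugar');lid(a,(.568,.255),.101,.035,'coffee')
lid(a,C,.036,.04,'cap top');lid(w,C,.036,.035,'cap wrist')
lid(a,(.4148,.247),.069,.03,'pepper')
E
```

```text
open t 10.8 tcp [0.5183 0.1666 0.052 ] F [-0.54  0.01  0.1 ] T [-0.04 -0.04  0.02] op 0.0851 ff 0.0
ik [(np.float64(65.13537548392063), 52, array([-20.2,  15.6,   4.1,  78.5,   0. ,  17.8])), (np.float64(114.86462451607939), 232, array([ -20.2,   15.6,    4.1,   78.5,    0. , -162.2]))]
over cap t 13.47 tcp [ 0.5641 -0.2073  0.1999] F [ 0.03 -0.57  0.23] T [ 0.06  0.01 -0.02] op 0.0849 ff 0.0
sugar 651 [0.5194 0.1659 0.1007] rad 0.0281
coffee 641 [0.5678 0.2547 0.1005] rad 0.0285
cap top 460 [ 0.5635 -0.2061  0.0356] rad 0.0249
cap wrist 2240 [ 0.563  -0.2066  0.0357] rad 0.0246
pepper 303 [0.4149 0.2471 0.0689] rad 0.0191
```

View pics/w3.png

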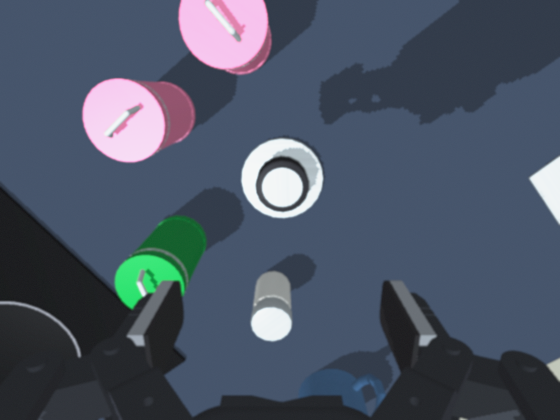

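The wrist view shows the cap centred in its collar at about (282,185), with clear space round it. Both cameras put it at (0.563, -0.206) with its top at 0.036. The sugar stands upright at (0.519, 0.166), and coffee and pepper haven't moved. Now I grip the cap and pull.

```bash
python3 - <<'E'
from h import *
C=np.array([.5633,-.2064]); z0=.0135
r.move_linear([*C,.07],rate=.12)
c=r.move_linear([*C,z0],rate=.05,contact_N=4); st(f'down {c}')
if not c:
    r.gripper_to(.040,squeeze=70); z1=st('grip')['tcp_pos'][2]
    r.move_linear([*C,z1+.03],rate=.05); st('30mm')
    r.move_linear([*C,z1+.1],rate=.07); st('100mm')
    r.move_linear([*C,z1+.1335],rate=.03,contact_N=25); s=st('133mm'); print(s['tcp_pos'][2]-z1)
    f=grab('scene'); save(f,'s4.png')
    cv2.imwrite('pics/s4c.png',cv2.resize(f['color'][60:220,100:300,::-1],None,fx=3,fy=3))
E
```

```text
down False t 16.09 tcp [ 0.5636 -0.2065  0.0139] F [-0.38  0.43  0.75] T [-0.04  0.04  0.04] op 0.0847 ff 0.0
grip t 16.52 tcp [ 0.5638 -0.206   0.0144] F [-0.11  3.27  5.42] T [ 0.77  0.03 -0.02] op 0.0475 ff 71.9546127319336
30mm t 17.29 tcp [ 0.5638 -0.206   0.0442] F [ 5.11  2.17 -5.06] T [ 0.78 -1.18 -0.03] op 0.0483 ff 73.56820464134216
100mm t 18.44 tcp [ 0.5638 -0.206   0.1141] F [ 5.27  2.16 -4.94] T [ 0.82 -1.24 -0.05] op 0.0479 ff 73.67075085639954
133mm t 19.71 tcp [ 0.5638 -0.206   0.1473] F [ 6.5   0.71 -6.1 ] T [ 0.78 -1.37 -0.03] op 0.0481 ff 73.63799214363098
0.13292235246407952
```

View pics/s4c.png

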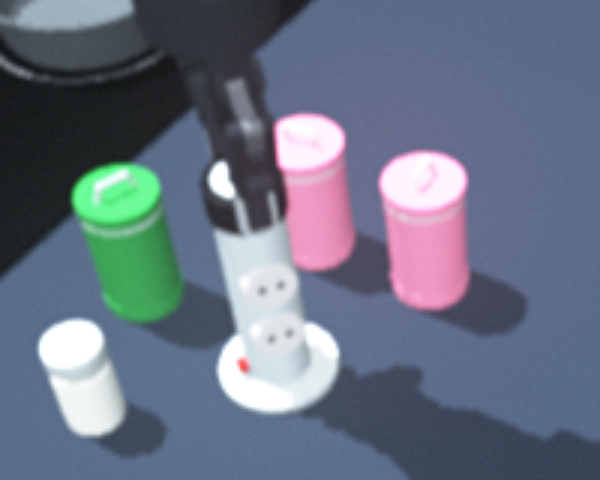

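The tower is up, and the red button shows just above the collar at about (243,365) in the crop. I ease it down a little to see whether the button bears on the collar before releasing.

```bash
python3 - <<'E'
from h import *
p=np.array(r.read_state()['tcp_pos']); C=[.5638,-.206]
r.move_linear([*C,.0144+.136],rate=.02,contact_N=20); st('136')
c=r.move_linear([*C,.0144+.127],rate=.015,contact_N=9); s=st(f'lower {c}'); print(s['tcp_pos'][2]-.0144)
if c:
    r.gripper_to(.085); r.wait(.2); st('open')
    r.move_linear([*C,.27],rate=.12)
    q=np.array(r.read_state()['qpos']); q[0]+=32; r.goto_joints(q); r.wait(.3); st('away')
    f=grab('scene'); save(f,'s5.png'); W=cloud(f)
    cv2.imwrite('pics/s5c.png',cv2.resize(f['color'][60:220,100:300,::-1],None,fx=3,fy=3))
    a=grab('top'); Wt=cloud(a)
    m=(np.hypot(Wt[...,0]-.5635,Wt[...,1]+.2065)<.022)&(Wt[...,2]>.1); print('cap z',np.median(Wt[m],0),m.sum())
    h=cv2.cvtColor(f['color'],cv2.COLOR_RGB2HSV); m=((h[...,0]<8)|(h[...,0]>172))&(h[...,1]>130)&(h[...,2]>100)
    m&=np.hypot(W[...,0]-.5635,W[...,1]+.2065)<.05; print('button',m.sum(),np.median(W[m],0),np.hypot(*(np.median(W[m],0)[:2]-[.5635,-.2065])))
E
```

```text
136 t 20.04 tcp [ 0.5638 -0.2059  0.1499] F [ 4.21  0.4  -7.21] T [ 0.46 -1.19 -0.01] op 0.0479 ff 73.80583763122559
lower True t 20.52 tcp [ 0.5638 -0.2059  0.1441] F [-2.14 -1.12  5.09] T [0.17 0.02 0.07] op 0.0478 ff 75.27602791786194
0.12973440858388197
open t 21.18 tcp [ 0.5639 -0.2051  0.1425] F [-1.13  0.14 -0.41] T [-0.    0.01  0.02] op 0.0846 ff 0.0
away t 23.93 tcp [0.5872 0.1231 0.2692] F [0.27 0.59 0.03] T [-0.02  0.01  0.02] op 0.085 ff 0.0
cap z [ 0.56140748 -0.20398161  0.1655045 ] 601
button 6 [ 0.58724348 -0.21787277  0.01609758] 0.026326656985755717
```

```bash
python3 - <<'E'
from h import *
q=np.array(r.read_state()['qpos']); q[0]-=20; r.goto_joints(q); r.wait(1)
f=grab('scene'); save(f,'s6.png'); a=grab('top'); W=cloud(a); st()
for n,c,h in (('sugar',(.5195,.166),.1),('coffee',(.568,.2548),.1),('salt',(.6535,-.2884),.07),('pepper',(.4149,.247),.069),('cap',(.5635,-.2065),.166)):
    m=(np.hypot(W[...,0]-c[0],W[...,1]-c[1])<.035)&(abs(W[...,2]-h)<.006); print(n,m.sum(),W[m].mean(0).round(4))
E
```

```text
t 25.98 tcp [ 0.594  -0.0849  0.2692] F [-0.16 -0.62  0.11] T [ 0.    0.   -0.03] op 0.0851 ff 0.0
sugar 654 [0.5198 0.1659 0.1006]
coffee 645 [0.568  0.2545 0.1005]
salt 0 [nan nan nan]
pepper 314 [0.4149 0.2467 0.0687]
cap 0 [nan nan nan]<stdin>:5: RuntimeWarning: Mean of empty slice.
  ret = um.true_divide(
```

View pics/s6.png

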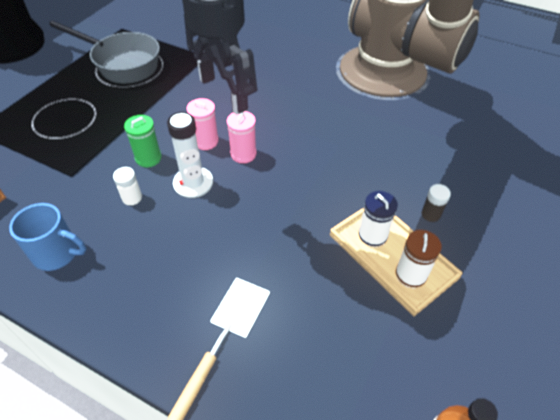

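The tower stands up on its own at about (185,150), with the red button out at (181,183). The sugar is upright in the tray at (378,218), and coffee, pepper and salt are where they were. The arm is touching nothing, and only hides the cap and salt from the top camera.

```bash
python3 -c "
from h import *
print(r.close_job())"
```

```text
the job is handed in; nothing more can be done
None
```

The job is handed in: the sugar canister stands upright in the tray beside the coffee, the tower is locked up by itself at about 0.130 m with its red button out, and the coffee, salt and pepper were not moved.

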